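# Make up two watch service kits

### The job

Make up two service kits from the stock in the middle of the bench: put the loupe, the movement holder and the small tin in the tray with three compartments, and the casing cushion and the large tin in the tray with two. Stand each thing upright on the tray's floor in a compartment of its own, and leave the oil pot and the bench block standing where they are.

Things in the scene. Friction and masses are not known exactly. Their poses are not given: they have to be found in the camera images.
- long_tray: Fixed open wooden tray with three equal compartments in a row along its own x: 256 (x) x 88 (y) x 11 mm. Walls and dividers 4 mm thick, floor 4 mm thick, so the rim and the dividers stand 7 mm above the floor. Each compartment is 80 x 80 mm inside; their centres are at x = -84, 0 and +84 mm, y = 0. Origin at the centre of the tray's underside, on the bench.
- short_tray: Fixed open wooden tray like the long one but with two compartments in a row along its own x: 172 (x) x 88 (y) x 11 mm, same walls and floor (4 mm). Compartments 80 x 80 mm inside, centres at x = -42 and +42 mm, y = 0. Origin at the centre of the tray's underside, on the bench.
- loupe: Watchmaker's loupe, black plastic, round, 40 mm tall, standing on its flared eye cup (44 mm wide at the foot); above 12 mm it is a plain barrel 34 mm wide with a lens on top. About 30 g; origin at the centre of its underside, z up.
- holder: Movement holder: aluminium block 58 (x) x 34 (y) x 24 mm with two dark steel jaws across its top, 31 mm tall in all; a brass screw head sticks out 5 mm at its +x end. Flat parallel long sides 34 mm apart (along y). About 90 g; origin at the centre of its underside, z up.
- small_tin: Small round parts tin, aluminium with a glass top, 32 mm wide, 30 mm tall, straight sides. About 30 g; origin at the centre of its underside, z up.
- large_tin: Large round parts tin, aluminium with a glass top, 54 mm wide, 30 mm tall, straight sides. About 70 g; origin at the centre of its underside, z up.
- cushion: Casing cushion: round block of dark rubber with a grey band, 60 mm wide, 30 mm tall, straight sides up to 27 mm. About 80 g; origin at the centre of its underside, z up.
- oil_pot: Covered brass oil pot, round, 42 mm wide, 34 mm tall with the knob of its lid. Stays where it is; origin at the centre of its underside, z up.
- bench_block: Square steel bench block 40 x 40 x 28 mm with four small holes in its top. Stays where it is; origin at the centre of its underside, z up.
Things that resemble listed ones, but are neither listed nor needed, are in the scene too. Leave any pink look-alike of the holder alone.

How it is judged:
By the outcome, as a careful person would: the job done as asked, in the order asked, and still so for the second after the job is handed in, with the robot touching nothing.
It also fails if it takes over 128 s, if anything falls off the work surface, if the arm or the gripper's body presses on something with over 40 N, if the wrist force passes 120 N, or if a joint passes its speed limit or range.

### The arm

A 7-joint arm with a two-finger parallel gripper is mounted at the origin on the work surface. World frame = base frame: x ahead of the robot, y to its left, z up, the work surface at z = 0. Lengths are in m, angles in rad, forces in N, time in s.
With the tool pointing down it reaches from about 0.4 to 0.85 m from the base axis. Payload 10.4 kg.
Tool frame: the origin (TCP) lies midway between the tips of the shut fingers; the grasp point (between the pads) lies 19 mm behind it; z points along the fingers, y is the line along which they close (so a half turn about z gives the same grasp; the last joint's range is limited). The gripper opens to 87 mm and grips with 3 to 60 N. Pads are 19 mm wide; open, the fingers measure 117 mm over their backs; the gripper's body (75 mm by 190 mm) begins 51 mm behind the grasp point.
Start: joints at [-1.191, 0.332, -0.065, 1.46, 0.022, 1.35, -0.088], TCP at [0.245, 0.575, 0.223] pointing down, gripper open.
Joint ranges: [-2.6, 2.6], [-0.5, 2.12], [-1.47, 1.34], [0.16, 2.42], [-1.27, 4.41], [0.06, 2.06], [-2.6, 2.6]. Speed limits (rad/s): [2.22, 2.22, 2.79, 2.79, 3.14, 3.14, 3.14].

### API

Orientations are given as a unit quaternion [x, y, z, w].
In Python, from bench import r gives the robot as it stands.
- The arm moves only by the tool arm_command, never from a script. Its argument "moves" is one flat list of numbers, 4 for each row, row after row: the shift along the tool's x, y, z in cm, then the turn about the tool's z in degrees. A call has 1 to 12 rows; each row shifts and turns the commanded pose from where the row before left it, along the tool's axes as they then stand; what a row does not reach is not made up. A row lasts 1/12 s, in which the tool goes at most 41.7 mm and 7.16 degrees, less where a joint would pass 70% of its speed; a pose out of reach is approached as far as the arm can. A call with a gripper value outside its range is refused whole. "fingers" is the opening in per cent of the stroke, from 0 (shut) to 100 (fully open), set as the call begins (left out, the last holds). The fingers move at their own pace and stop on an object; "squeeze" is the grip in N (left out, the last holds). Time passes only in rows, so rows that do not move let the fingers close. It gives the time, the measured TCP pose, the force, the opening and the grip force at its end, in the units of the state.
- r.read_state(): the state, without advancing time (a new reading comes with each control period).
- r.camera(name): name is "scene" or "top"; returns the picture (420x560x3 uint8, red, green, blue); there is no depth.
- r.camera_info(name): a dict with "fx", "fy", "cx", "cy" (pixels), "origin" and "attitude" of the camera in the world. Camera axes: x right, y up, looking along -z (the intrinsics and any distortion apply to the point x, -y, -z); pixel columns grow to the right and rows downward; lengths in m; the calibration is good to about 2 mm. A picture is of the moment at which its call begins. camera_info takes no time and is no camera call.
- r.close_job(): hands the job in; it is judged then, once.
The state is a dict: "time": time; "joint_positions": joint angles; "joint_vel": joint speeds; "joint_torque": joint torques, N m; "ee_pos": TCP position; "eef_rot": TCP orientation; "ft_force": force on the tool from outside, world axes, zero at the start; "torque": the same for the moment, N m; "width": finger opening in m; "grip_force": force on a finger pad.
Only numpy, scipy, OpenCV 4.12 (cv2) and the standard library are available. Lean on these libraries where they do the work, as an engineer would, in place of code of your own. Each camera call takes 0.05 s, during which the arm holds its last target. There are 200 camera calls.

## Working session

There is one attempt and no reset: what is moved stays moved. The work goes in short steps, Python scripts to look and compute and a tool call to move; the robot and the scene stay as the last step left them, time stands still between calls to the robot, and variables do not carry over. Pictures are saved under pics/ and viewed, at most 14 in all, crops included, and the job is handed in when it is done.

Besides the shell and the picture viewer there is one more tool, called in YAML: its name, and indented under it one key for each argument. arm_command: Moves the arm, as the interface text tells. Its arguments: {"type":"object","properties":{"moves":{"type":"array"},"fingers":{"type":"number"},"squeeze":{"type":"number"}},"required":["moves"]}

```bash
mkdir -p pics; ls
python3 - <<'E'
from bench import r
import cv2
for n in("scene","top"):
    cv2.imwrite(f"pics/{n}0.png",r.camera(n)[:,:,::-1]); print(n,r.camera_info(n))
s=r.read_state();print(s)
E
```

```text
pics
scene {'fx': 524.3690789575913, 'fy': 524.3690789575913, 'cx': 282.63671341109637, 'cy': 209.43659005905135, 'origin': array([ 1.39733056, -0.1668361 ,  0.61936873]), 'attitude': array([0.37211563, 0.31004396, 0.55083113, 0.67969682])}
top {'fx': 413.4802235815964, 'fy': 413.4802235815964, 'cx': 276.1127359459267, 'cy': 207.032793644954, 'origin': array([0.46164403, 0.00265814, 0.90971416]), 'attitude': array([ 0.01829551, -0.02801697, -0.70406741,  0.70934435])}
{'time': 0.1, 'joint_positions': array([-1.1906007 ,  0.33280008, -0.06471107,  1.46081873,  0.02157834,
        1.34991987, -0.08853638]), 'joint_vel': array([-2.22390029e-03, -9.01432076e-04,  1.71861323e-05, -1.72364537e-04,
       -1.18930784e-03,  1.96554542e-03,  1.00080065e-03]), 'joint_torque': array([ 2.17263798e-03, -6.24546146e+01,  2.51955155e-02, -3.90719354e+01,
       -6.14188006e-02,  3.66658357e-02,  7.74237446e-05]), 'ee_pos': array([0.24485253, 0.57467431, 0.22185733]), 'eef_rot': array([ 2.00045060e-01,  9.79786498e-01, -6.16168480e-04, -1.09703903e-04]), 'ft_force': array([ 0.69087002, -0.79529835, -0.24362225]), 'torque': array([-0.0035277 , -0.03494419,  0.0221802 ]), 'grip_force': 0.0, 'width': 0.0865568004960349}
```

View pics/scene0.png

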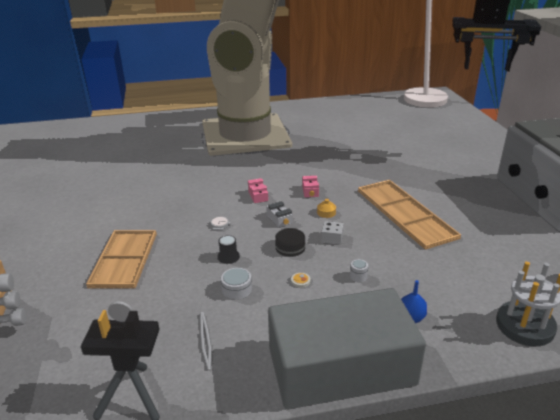

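View pics/top0.png

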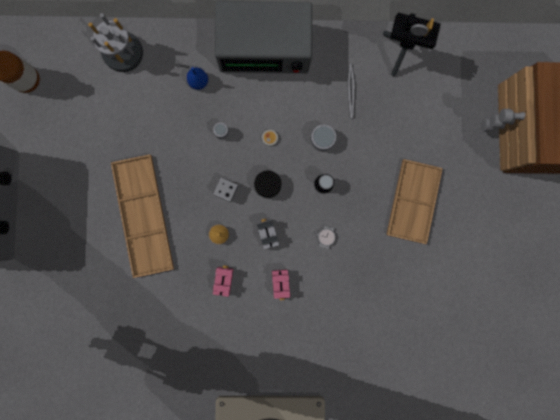

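The top view shows these positions, in pixels:
- **Stock:** loupe (324,183), holder (268,235), small tin (220,130), large tin (323,137), cushion (267,184).
- **To leave alone:** oil pot (219,234), block (226,189).
- **Trays:** long (143,216), short (415,202).

These could be mistaken for what I want:
- **Holder:** pink copies at (223,281) and (281,285). The holder is the grey one at (268,235).
- **Small tin:** a white dish with orange contents at (270,138) and a white dial or bowl at (327,237). The small tin is the glass-topped one at (220,130).

I'll check these choices in a close crop and measure the contours.

```bash
cat > h.py <<'E'
import numpy as np, cv2
from scipy.spatial.transform import Rotation as R
from bench import r
def ray(n,u,v,z):
    c=r.camera_info(n); d=R.from_quat(c["attitude"]).apply([(u-c["cx"])/c["fx"],-(v-c["cy"])/c["fy"],-1])
    o=np.array(c["origin"]); return (o+d*(z-o[2])/d[2])
def pix(n,p):
    c=r.camera_info(n); q=R.from_quat(c["attitude"]).inv().apply(np.array(p)-c["origin"])
    return np.array([c["cx"]+c["fx"]*q[0]/-q[2], c["cy"]-c["fy"]*q[1]/-q[2]])
def go(x,y,z,yaw=None):
    """tool-axis shift in cm to reach x,y,z; yaw = wanted world angle of the tool's y axis (deg, mod 180)"""
    s=r.read_state(); M=R.from_quat(s["eef_rot"]); a=np.degrees(np.arctan2(*M.as_matrix()[[1,0],1]))
    t=0
    if yaw is not None: t=-((yaw-a+90)%180-90); M=M*R.from_euler('z',t,degrees=True)
    print("t",round(s["time"],2),"pos",s["ee_pos"].round(4),"yaw",round(a,1),"turn",round(t,1),"then shift cm",(M.inv().apply(np.array([x,y,z])-s["ee_pos"])*100).round(2),"j7",round(s["joint_positions"][6],2))
E
python3 - <<'E'
from h import *
for n,(x0,y0,x1,y1),k in(("top",(100,110,450,320),2.2),("scene",(80,165,470,310),2)):
    im=cv2.imread(f"pics/{n}0.png")[y0:y1,x0:x1]
    im=cv2.resize(im,None,fx=k,fy=k,interpolation=cv2.INTER_CUBIC)
    cv2.imwrite(f"pics/{n}0c.png",cv2.convertScaleAbs(im,alpha=1.4,beta=10))
im=cv2.imread("pics/top0.png"); hsv=cv2.cvtColor(im,cv2.COLOR_BGR2HSV)
bg=cv2.medianBlur(im,81); d=cv2.absdiff(im,bg).max(2)
m=(d>22).astype(np.uint8); m=cv2.morphologyEx(m,cv2.MORPH_CLOSE,np.ones((3,3)))
for c in cv2.findContours(m,cv2.RETR_EXTERNAL,cv2.CHAIN_APPROX_NONE)[0]:
    if cv2.contourArea(c)<60: continue
    (u,v),(w,h),a=cv2.minAreaRect(c)
    if 100<u<450 and 110<v<320: print(np.round([u,v,w,h,a],1),"z.03:",ray("top",u,v,.03).round(3))
w=cv2.inRange(hsv,(8,80,60),(25,255,255))
for c in cv2.findContours(w,cv2.RETR_EXTERNAL,cv2.CHAIN_APPROX_NONE)[0]:
    q=cv2.minAreaRect(c)
    if cv2.contourArea(c)>1500 and 100<q[0][0]<450:
        P=np.array([ray("top",*p,.011)[:2] for p in cv2.boxPoints(q)])
        e=P[1]-P[0],P[2]-P[1]; print("tray",np.round(q[0]),P.mean(0).round(4),[(np.linalg.norm(x).round(4),np.degrees(np.arctan2(x[1],x[0])).round(1)) for x in e])
E
```

```text
[286.8 283.9  30.8  29.3  86.4] z.03: [ 0.357 -0.033  0.03 ]
[229.6 281.1  31.4  31.1   8.1] z.03: [0.362 0.088 0.03 ]
[328.  236.5  18.   17.    0. ] z.03: [ 0.457 -0.12   0.03 ]
[222.5 235.2  27.5  19.   18.4] z.03: [0.459 0.104 0.03 ]
[273.7 232.7  33.7  28.5  73.6] z.03: [ 0.465 -0.005  0.03 ]
[232.3 190.8  31.9  19.1  21.8] z.03: [0.553 0.085 0.03 ]
[330.7 186.4  36.4  19.   17.5] z.03: [ 0.565 -0.126  0.03 ]
[272.9 185.4  39.8  28.1  18.4] z.03: [ 0.566 -0.002  0.03 ]
[415.4 201.6  44.1  77.9  12. ] z.03: [ 0.533 -0.308  0.03 ]
[144.2 215.5 117.8  47.1  79.2] z.03: [0.499 0.27  0.03 ]
[332.9 145.4  19.2  30.5  52.7] z.03: [ 0.654 -0.131  0.03 ]
[271.1 137.2  18.6  14.5   9.5] z.03: [0.67  0.003 0.03 ]
[229.5 134.   12.   25.   90. ] z.03: [0.676 0.092 0.03 ]
tray [414. 201.] [ 0.5365 -0.3125] [(np.float64(0.172), np.float64(-12.9)), (np.float64(0.0912), np.float64(-101.9))]
tray [142. 216.] [0.5007 0.2818] [(np.float64(0.0905), np.float64(-77.9)), (np.float64(0.2564), np.float64(-167.4))]
```

View pics/top0c.png

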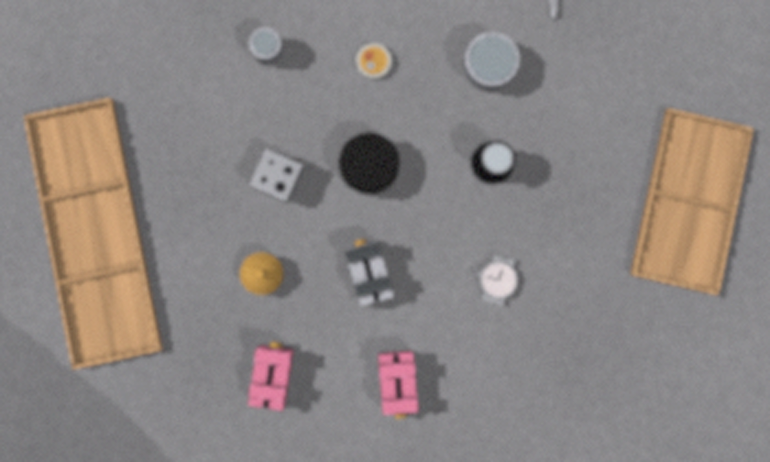

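View pics/scene0c.png

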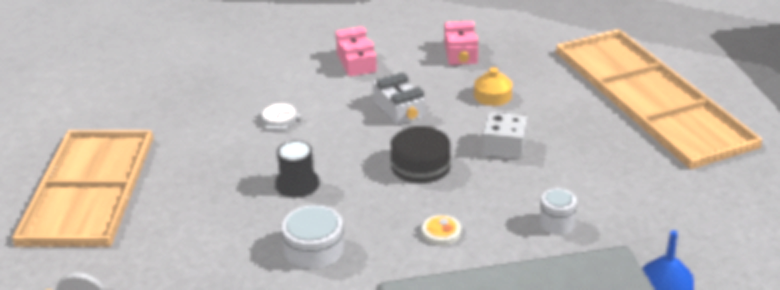

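The crops confirm the choices: grey holder with its brass screw, glass-topped tins, black cushion and loupe, with the dish, watch and pink blocks being something else. Next I cast rays from both views for the top centres.

Run:
```python
from h import *
P={"loupe":((497,158),(294,152),.040),"holder":((371,272),(400,88),.031),"small":((265,43),(559,197),.030),"cushion":((369,162),(420,143),.030),"large":((492,59),(312,224),.030),"block":((277,175),(507,125),.028),"oil":((261,273),(493,75),.03)}
def px(p,k,o): return [(p[0]+.5)/k-.5+o[0],(p[1]+.5)/k-.5+o[1]]
for n,(a,b,z) in P.items():
    a=px(a,2.2,(100,110)); b=px(b,2,(80,165))
    A0,A1=ray("top",*a,0),ray("top",*a,.1); B0,B1=ray("scene",*b,0),ray("scene",*b,.1)
    u,v=A1-A0,B1-B0; s=np.linalg.lstsq(np.c_[u,-v],B0-A0,rcond=None)[0]
    p,q=A0+u*s[0],B0+v*s[1]
    print(n,"top@z",ray("top",*a,z).round(4),"scene@z",ray("scene",*b,z).round(4),"tri",((p+q)/2).round(4),"gap",np.linalg.norm(p-q).round(4))
for nm,p,q,z in(("holder axis",(353,0),(0,0),0),):pass
c=[ray("top",*px(p,2.2,(100,110)),z) for p,z in(((360,243),.015),((382,301),.024),((366,255),.031),((376,291),.031))]
for i in(0,2):
    d=c[i]-c[i+1];print("holder axis",np.degrees(np.arctan2(d[1],d[0])).round(1),np.linalg.norm(d[:2]).round(4))
for n,cen,yaw,xs in(("long",(.5007,.2818),12.4,(-84,0,84)),("short",(.5365,-.3125),-12.4,(-42,42))):
    for x in xs: print(n,x,(np.array(cen)+x/1000*np.array([np.cos(np.radians(yaw)),np.sin(np.radians(yaw))])).round(4))
for n,cen,yaw,L in(("long",(.5007,.2818),12.4,.128),("short",(.5365,-.3125),-12.4,.086)):
    c,s=np.cos(np.radians(yaw)),np.sin(np.radians(yaw))
    print(n,"scene corners",[pix("scene",[cen[0]+c*x-s*y,cen[1]+s*x+c*y,.011]).round(0).tolist() for x in(-L,L) for y in(-.044,.044)])
go(.56,-.125,.15)
```

```text
loupe top@z [ 0.5737 -0.1137  0.04  ] scene@z [ 0.5766 -0.114   0.04  ] tri [ 0.574  -0.1139  0.0382] gap 0.0002
holder top@z [0.4633 0.0068 0.031 ] scene@z [0.4717 0.0098 0.031 ] tri [0.4637 0.0091 0.0261] gap 0.0045
small top@z [0.6864 0.1125 0.03  ] scene@z [0.6848 0.1143 0.03  ] tri [0.6862 0.113  0.0312] gap 0.0014
cushion top@z [0.57   0.0096 0.03  ] scene@z [0.5741 0.0093 0.03  ] tri [0.5704 0.0099 0.0274] gap 0.0004
large top@z [ 0.6728 -0.1102  0.03  ] scene@z [ 0.6748 -0.1098  0.03  ] tri [ 0.6731 -0.11    0.0288] gap 0.0007
block top@z [0.5568 0.099  0.028 ] scene@z [0.5595 0.102  0.028 ] tri [0.5573 0.1009 0.0265] gap 0.0035
oil top@z [0.4615 0.1128 0.03  ] scene@z [0.4662 0.1134 0.03  ] tri [0.4617 0.1139 0.0272] gap 0.0017
holder axis 21.3 0.0605
holder axis 16.0 0.036
long -84 [0.4187 0.2638]
long 0 [0.5007 0.2818]
long 84 [0.5827 0.2998]
short -42 [ 0.4955 -0.3035]
short 42 [ 0.5775 -0.3215]
long scene corners [[357.0, 187.0], [389.0, 179.0], [425.0, 245.0], [460.0, 235.0]]
short scene corners [[113.0, 229.0], [156.0, 229.0], [86.0, 283.0], [135.0, 283.0]]
t 0.1 pos [0.2449 0.5747 0.2219] yaw 66.9 turn 0 then shift cm [-56.42 -52.     7.25] j7 -0.09
```

```bash
python3 -c "
from h import *
go(.574,-.114,.09,102.4)"
```

```text
t 0.1 pos [0.2449 0.5747 0.2219] yaw 66.9 turn -35.5 then shift cm [-17.37 -74.32  13.25] j7 -0.09
```

arm_command:
  moves: [0, 0, 0, -7.1, 0, 0, 0, -7.1, 0, 0, 0, -7.1, 0, 0, 0, -7.1, 0, 0, 0, -7.1, -0.9, -4, 0.5, 0, -0.9, -4, 0.5, 0, -0.9, -4, 0.5, 0, -0.9, -4, 0.5, 0, -0.9, -4, 0.5, 0, -0.9, -4, 0.5, 0, -0.9, -4, 0.5, 0]
  fingers: 100
  squeeze: 15

```text
time: 1.1
ee_pos: [0.3671, 0.313, 0.1871]
eef_rot: [-0.108, 0.994, 0.0, -0.0]
ft_force: [0.7, 0.7, 0.1]
width: 0.0873
grip_force: 0.0
```

```bash
python3 -c "
from h import *
go(.574,-.114,.09,102.4)"
```

```text
t 1.1 pos [0.3671 0.313  0.1871] yaw 102.4 turn 0.0 then shift cm [-11.04 -46.15   9.71] j7 0.99
```

arm_command:
  moves: [-0.95, -4, 0.85, 0, -0.95, -4, 0.85, 0, -0.95, -4, 0.85, 0, -0.95, -4, 0.85, 0, -0.95, -4, 0.85, 0, -0.95, -4, 0.85, 0, -0.95, -4, 0.85, 0, -0.95, -4, 0.85, 0, -0.95, -4, 0.85, 0, -0.95, -4, 0.85, 0, -0.95, -4, 0.85, 0, -0.6, -2.1, 0.3, 0]

```text
time: 2.1
ee_pos: [0.5723, -0.1134, 0.0904]
eef_rot: [-0.106, 0.994, -0.001, -0.001]
ft_force: [-0.0, -0.4, 0.7]
width: 0.0869
grip_force: 0.0
```

```bash
python3 -c "
from h import *
go(.574,-.114,.017,102.4)
import cv2
cv2.imwrite('pics/t1.png',r.camera('scene')[150:330,80:360,::-1].repeat(2,0).repeat(2,1))"
```

```text
t 2.1 pos [ 0.5723 -0.1134  0.0904] yaw 102.2 turn -0.2 then shift cm [-0.17 -0.08  7.34] j7 2.03
```

View pics/t1.png

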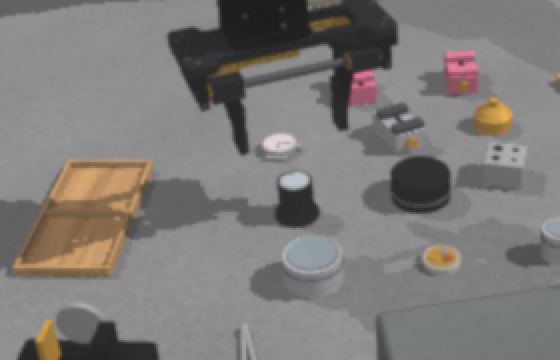

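The picture shows the open fingers at (242,150) and (341,127) straddling the loupe at (295,195), with its surroundings clear. I'll descend and grip.

arm_command:
  moves: [-0.15, -0.1, 2.5, 0, 0, 0, 2.5, 0, 0, 0, 1.5, 0, 0, 0, 0.8, 0, 0, 0, 0, 0, 0, 0, 0, 0]

```text
time: 2.65
ee_pos: [0.5741, -0.1089, 0.019]
eef_rot: [-0.108, 0.994, 0.0, -0.0]
ft_force: [0.5, -0.7, 0.6]
width: 0.0872
grip_force: 0.0
```

arm_command:
  moves: [0, 0, 0, 0, 0, 0, 0, 0, 0, 0, 0, 0, 0, 0, 0, 0, 0, 0, 0, 0, 0, 0, 0, 0, 0, 0, 0, 0, 0, 0, 0, 0]
  fingers: 0
  squeeze: 15

```text
time: 3.32
ee_pos: [0.574, -0.1089, 0.0188]
eef_rot: [-0.108, 0.994, 0.0, 0.0]
ft_force: [0.1, -0.6, 0.2]
width: 0.0412
grip_force: 0.1
```

```bash
python3 -c "
from h import *
s=r.read_state();print(s['width'],s['grip_force'])
go(.574,-.114,.1,102.4)
go(.5827,.2998,.1,102.4)"
```

```text
0.04118963312926464 0.09210574296048435
t 3.32 pos [ 0.574  -0.1089  0.0188] yaw 102.4 turn 0.0 then shift cm [ 0.11 -0.5  -8.12] j7 2.06
t 3.32 pos [ 0.574  -0.1089  0.0188] yaw 102.4 turn 0.0 then shift cm [-9.62 39.73 -8.12] j7 2.06
```

arm_command:
  moves: [0, -0.2, 0, 0, 0, -0.2, 0, 0, 0, 0, 0, 0, 0, 0, 0, 0, 0, 0, 0, 0]

```text
time: 3.73
ee_pos: [0.5749, -0.1129, 0.0187]
eef_rot: [-0.108, 0.994, 0.0, -0.0]
ft_force: [-0.1, -0.6, -0.1]
width: 0.0333
grip_force: 15.1
```

arm_command:
  moves: [0, 0, -1, 0, 0, 0, -2.5, 0, 0, 0, -3, 0, 0, 0, -1.5, 0]

```text
time: 4.07
ee_pos: [0.5761, -0.1132, 0.1025]
eef_rot: [-0.108, 0.994, -0.0, 0.002]
ft_force: [1.8, -0.1, -0.6]
width: 0.034
grip_force: 15.1
```

```bash
python3 -c "
from h import *
go(.5827,.2998,.1,102.4)"
```

```text
t 4.07 pos [ 0.5761 -0.1132  0.1025] yaw 102.4 turn 0.0 then shift cm [-9.51 40.19  0.25] j7 2.03
```

arm_command:
  moves: [-0.5, 2.2, 0, 0, -0.8, 3.5, 0, 0, -1, 4, 0, 0, -1, 4, 0, 0, -1, 4, 0, 0, -1, 4, 0, 0, -1, 4, 0, 0, -1, 4, 0, 0, -1, 4, 0, 0, -0.7, 3.5, 0, 0, -0.5, 3, 0, 0, 0, 0, 0, 0]

```text
time: 5.07
ee_pos: [0.5785, 0.3091, 0.0991]
eef_rot: [-0.113, 0.994, 0.002, -0.0]
ft_force: [0.3, 0.8, -0.5]
width: 0.0334
grip_force: 15.1
```

```bash
python3 -c "
from h import *
go(.5827,.2998,.0235,102.4)"
```

```text
t 5.07 pos [0.5785 0.3091 0.0991] yaw 102.9 turn 0.5 then shift cm [-0.21 -1.03  7.56] j7 1.33
```

arm_command:
  moves: [0, 0, 0, 0, 0, 0, 0, 0, 0, 0, 0, 0]

```text
time: 5.32
ee_pos: [0.5818, 0.2985, 0.0992]
eef_rot: [-0.107, 0.994, -0.0, 0.0]
ft_force: [-0.0, -0.1, -1.0]
width: 0.0335
grip_force: 15.1
```

```bash
python3 -c "
from h import *
go(.5827,.2998,.0235,102.4)"
```

```text
t 5.32 pos [0.5818 0.2985 0.0992] yaw 102.3 turn -0.1 then shift cm [-0.12  0.12  7.57] j7 1.33
```

arm_command:
  moves: [-0.1, 0.1, 2.5, 0, 0, 0, 2.5, 0, 0, 0, 1.5, 0, 0, 0, 0.7, 0, 0, 0, 0.4, 0, 0, 0, 0, 0, 0, 0, 0, 0, 0, 0, 0, 0]

```text
time: 5.98
ee_pos: [0.5828, 0.3014, 0.0239]
eef_rot: [-0.108, 0.994, 0.0, 0.001]
ft_force: [0.0, 0.3, -0.2]
width: 0.0332
grip_force: 15.0
```

arm_command:
  moves: [0, 0, 0, 0, 0, 0, 0, 0, 0, 0, 0, 0, 0, 0, 0, 0, 0, 0, 0, 0, 0, 0, 0, 0]
  fingers: 80

```text
time: 6.48
ee_pos: [0.5819, 0.3015, 0.0228]
eef_rot: [-0.108, 0.994, 0.0, 0.0]
ft_force: [0.6, -0.6, -0.1]
width: 0.0648
grip_force: 0.0
```

arm_command:
  moves: [0, 0, -1.5, 0, 0, 0, -3, 0, 0, 0, -3, 0, 0, 0, 0, 0, 0, 0, 0, 0]
  fingers: 100

```text
time: 6.9
ee_pos: [0.5831, 0.302, 0.0999]
eef_rot: [-0.108, 0.994, 0.001, 0.002]
ft_force: [-0.3, 0.4, -0.6]
width: 0.0863
grip_force: 0.0
```

```bash
python3 -c "
from h import *
go(.4645,.008,.09,109)"
```

```text
t 6.9 pos [0.5831 0.302  0.0999] yaw 102.4 turn -6.6 then shift cm [ 20.79 -23.94   0.89] j7 1.33
```

arm_command:
  moves: [0, 0, 0, -6.6, 1.6, -1.8, 0, 0, 2.6, -3, 0, 0, 2.6, -3, 0, 0, 2.6, -3, 0, 0, 2.6, -3, 0, 0, 2.6, -3, 0, 0, 2.6, -3, 0.3, 0, 2.3, -2.6, 0.3, 0, 1.3, -1.5, 0.3, 0, 0, 0, 0, 0, 0, 0, 0, 0]

```text
time: 7.9
ee_pos: [0.4624, 0.0069, 0.0881]
eef_rot: [-0.164, 0.986, 0.0, -0.001]
ft_force: [0.6, 0.4, 0.7]
width: 0.0869
grip_force: 0.0
```

```bash
python3 -c "
from h import *
go(.4645,.008,.014,109)
for y in(-.0435,.0435):
    s=r.read_state(); print(pix('scene',s['ee_pos']+R.from_quat(s['eef_rot']).apply([0,y,0])))
cv2.imwrite('pics/t2.png',cv2.resize(r.camera('scene')[150:300,200:400,::-1],None,fx=3.5,fy=3.5,interpolation=cv2.INTER_CUBIC))"
```

```text
t 7.9 pos [0.4624 0.0069 0.0881] yaw 108.9 turn -0.1 then shift cm [-0.24  0.03  7.41] j7 1.83
[258.59614827 188.73954109]
[294.92884678 177.9592049 ]
```

View pics/t2.png

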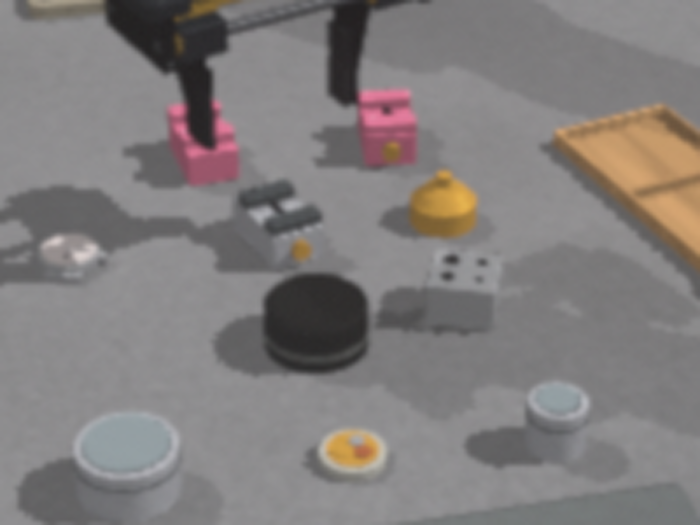

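The jaws are centred at (281,205) in the crop, the gripper straddles the holder, and both pink blocks are well clear. I'll descend and grip.

arm_command:
  moves: [-0.4, 0.1, 2.5, 0, 0, 0, 2.5, 0, 0, 0, 1.7, 0, 0, 0, 0.8, 0, 0, 0, 0, 0, 0, 0, 0, 0]

```text
time: 8.45
ee_pos: [0.4669, 0.0105, 0.0139]
eef_rot: [-0.166, 0.986, -0.0, -0.0]
ft_force: [0.5, -0.4, 0.0]
width: 0.0868
grip_force: 0.0
```

arm_command:
  moves: [0, 0, 0, 0, 0, 0, 0, 0, 0, 0, 0, 0, 0, 0, 0, 0, 0, 0, 0, 0, 0, 0, 0, 0, 0, 0, 0, 0, 0, 0, 0, 0, 0, 0, 0, 0, 0, 0, 0, 0, 0, 0, 0, 0]
  fingers: 0
  squeeze: 25

```text
time: 9.37
ee_pos: [0.4666, 0.0099, 0.0137]
eef_rot: [-0.165, 0.986, 0.0, -0.0]
ft_force: [-0.2, -0.4, 0.3]
width: 0.0341
grip_force: 24.6
```

arm_command:
  moves: [0, 0, -1, 0, 0, 0, -2.5, 0, 0, 0, -3, 0, 0, 0, -1.5, 0, 0, 0, 0, 0, 0, 0, 0, 0]

```text
time: 9.87
ee_pos: [0.4672, 0.01, 0.0947]
eef_rot: [-0.165, 0.986, 0.0, 0.001]
ft_force: [0.0, -0.5, -0.5]
width: 0.0342
grip_force: 24.6
```

```bash
python3 -c "
from h import *
go(.5007,.2818,.095,102.4)"
```

```text
t 9.87 pos [0.4672 0.01   0.0947] yaw 109.0 turn 6.6 then shift cm [-9.11 25.82 -0.  ] j7 1.82
```

arm_command:
  moves: [0, 0, 0, 6.6, -0.7, 2, 0, 0, -1.3, 3.7, 0, 0, -1.3, 3.7, 0, 0, -1.3, 3.7, 0, 0, -1.3, 3.7, 0, 0, -1.3, 3.7, 0, 0, -1.3, 3.7, 0, 0, -0.6, 1.6, 0, 0, 0, 0, 0, 0, 0, 0, 0, 0, 0, 0, 0, 0]

```text
time: 10.87
ee_pos: [0.4997, 0.2798, 0.0926]
eef_rot: [-0.108, 0.994, -0.001, -0.001]
ft_force: [0.1, -1.0, -1.3]
width: 0.034
grip_force: 24.6
```

```bash
python3 -c "
from h import *
go(.5007,.2818,.0177,102.4)
cv2.imwrite('pics/t3.png',cv2.resize(r.camera('scene')[130:300,320:500,::-1],None,fx=3,fy=3,interpolation=cv2.INTER_CUBIC))"
```

```text
t 10.87 pos [0.4997 0.2798 0.0926] yaw 102.4 turn -0.0 then shift cm [-0.16  0.18  7.49] j7 1.25
```

View pics/t3.png

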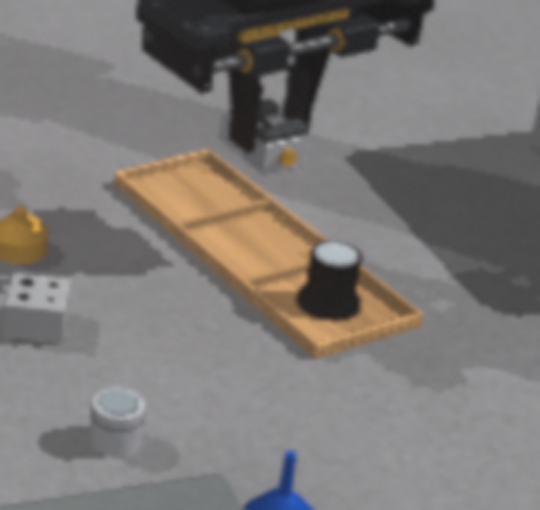

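The picture shows the loupe upright in its compartment at (332,285) and the holder level in the fingers at (275,150). I'll lower it.

arm_command:
  moves: [-0.1, 0, 2.5, 0, 0, 0, 2.5, 0, 0, 0, 1.3, 0, 0, 0, 0.8, 0, 0, 0, 0.3, 0, 0, 0, 0, 0, 0, 0, 0, 0, 0, 0, 0, 0]

```text
time: 11.58
ee_pos: [0.5017, 0.2819, 0.0209]
eef_rot: [-0.108, 0.994, 0.0, 0.001]
ft_force: [0.1, -0.8, -1.1]
width: 0.0339
grip_force: 24.6
```

arm_command:
  moves: [0, 0, 0, 0, 0, 0, 0, 0, 0, 0, 0, 0, 0, 0, 0, 0, 0, 0, 0, 0, 0, 0, 0, 0]
  fingers: 75

```text
time: 12.08
ee_pos: [0.501, 0.2817, 0.0198]
eef_rot: [-0.108, 0.994, 0.0, 0.0]
ft_force: [-0.9, -1.0, 0.4]
width: 0.0625
grip_force: 0.0
```

arm_command:
  moves: [0, 0, -1.5, 0, 0, 0, -3, 0, 0, 0, -3, 0, 0, 0, 0, 0, 0, 0, 0, 0]
  fingers: 100

```text
time: 12.5
ee_pos: [0.5021, 0.2824, 0.0966]
eef_rot: [-0.108, 0.994, 0.001, 0.002]
ft_force: [-0.1, 0.3, -0.4]
width: 0.0847
grip_force: 0.0
```

```bash
python3 -c "
from h import *
go(.686,.113,.09,102.4)"
```

```text
t 12.5 pos [0.5021 0.2824 0.0966] yaw 102.4 turn 0.0 then shift cm [-14.33 -20.49   0.67] j7 1.25
```

arm_command:
  moves: [-1.2, -1.7, 0, 0, -2.1, -3, 0, 0, -2.1, -3, 0, 0, -2.1, -3, 0, 0, -2.1, -3, 0, 0, -2.1, -3, 0, 0, -2.1, -3, 0.3, 0, -0.6, -0.8, 0.3, 0, 0, 0, 0, 0, 0, 0, 0, 0, 0, 0, 0, 0]

```text
time: 13.42
ee_pos: [0.6847, 0.1138, 0.0878]
eef_rot: [-0.109, 0.994, 0.0, -0.001]
ft_force: [1.4, 0.9, 1.0]
width: 0.087
grip_force: 0.0
```

```bash
python3 -c "
from h import *
go(.686,.113,.013,102.4)
cv2.imwrite('pics/t4.png',cv2.resize(r.camera('scene')[130:300,300:500,::-1],None,fx=3,fy=3,interpolation=cv2.INTER_CUBIC))"
```

```text
t 13.42 pos [0.6847 0.1138 0.0878] yaw 102.5 turn 0.1 then shift cm [-0.12 -0.11  7.48] j7 1.67
```

View pics/t4.png

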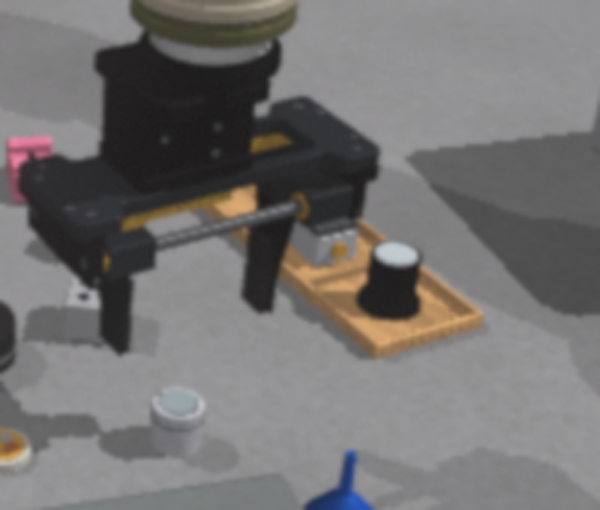

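The picture shows the holder behind the divider at (330,245), the fingers above the small tin at (180,420) and the loupe in place at (390,280). I'll descend and grip.

arm_command:
  moves: [-0.1, -0.2, 2.5, 0, 0, 0, 2.5, 0, 0, 0, 1.8, 0, 0, 0, 0.8, 0, 0, 0, 0, 0, 0, 0, 0, 0]

```text
time: 13.97
ee_pos: [0.6871, 0.1116, 0.0134]
eef_rot: [-0.109, 0.994, 0.0, 0.0]
ft_force: [0.1, -0.2, -0.0]
width: 0.0872
grip_force: 0.0
```

arm_command:
  moves: [0, 0, 0, 0, 0, 0, 0, 0, 0, 0, 0, 0, 0, 0, 0, 0, 0, 0, 0, 0, 0, 0, 0, 0, 0, 0, 0, 0, 0, 0, 0, 0, 0, 0, 0, 0, 0, 0, 0, 0, 0, 0, 0, 0]
  fingers: 0
  squeeze: 15

```text
time: 14.88
ee_pos: [0.6871, 0.1107, 0.0127]
eef_rot: [-0.108, 0.994, 0.0, -0.0]
ft_force: [0.6, -0.3, 0.3]
width: 0.0315
grip_force: 15.0
```

arm_command:
  moves: [0, 0, -1, 0, 0, 0, -2.5, 0, 0, 0, -3, 0, 0, 0, -2.5, 0, 0, 0, 0, 0, 0, 0, 0, 0]

```text
time: 15.38
ee_pos: [0.6883, 0.1108, 0.1053]
eef_rot: [-0.108, 0.994, 0.0, 0.002]
ft_force: [-0.8, 0.3, -0.4]
width: 0.0313
grip_force: 15.0
```

```bash
python3 -c "
from h import *
go(.4187,.2638,.1,102.4)"
```

```text
t 15.38 pos [0.6883 0.1108 0.1053] yaw 102.4 turn 0.0 then shift cm [23.05 20.73  0.45] j7 1.67
```

arm_command:
  moves: [1.5, 1.3, 0, 0, 2.9, 2.6, 0, 0, 2.9, 2.6, 0, 0, 2.9, 2.6, 0, 0, 2.9, 2.6, 0, 0, 2.9, 2.6, 0, 0, 2.9, 2.6, 0, 0, 2.9, 2.6, 0, 0, 1.3, 1.2, 0, 0, 0, 0, 0, 0, 0, 0, 0, 0, 0, 0, 0, 0]

```text
time: 16.38
ee_pos: [0.4174, 0.2624, 0.1024]
eef_rot: [-0.108, 0.994, -0.0, -0.0]
ft_force: [0.6, -0.0, -0.4]
width: 0.0314
grip_force: 15.0
```

```bash
python3 -c "
from h import *
go(.4187,.2638,.0167,102.4)"
```

```text
t 16.38 pos [0.4174 0.2624 0.1024] yaw 102.4 turn -0.0 then shift cm [-0.16  0.11  8.57] j7 1.16
```

arm_command:
  moves: [-0.1, 0, 2.5, 0, 0, 0, 2.5, 0, 0, 0, 2.2, 0, 0, 0, 1.1, 0, 0, 0, 0.4, 0, 0, 0, 0, 0, 0, 0, 0, 0, 0, 0, 0, 0]

```text
time: 17.05
ee_pos: [0.4188, 0.2632, 0.0161]
eef_rot: [-0.108, 0.994, 0.0, 0.0]
ft_force: [-0.4, -0.4, -0.0]
width: 0.0315
grip_force: 15.0
```

arm_command:
  moves: [0, 0, 0, 0, 0, 0, 0, 0, 0, 0, 0, 0, 0, 0, 0, 0, 0, 0, 0, 0, 0, 0, 0, 0]
  fingers: 75

```text
time: 17.55
ee_pos: [0.418, 0.2634, 0.0158]
eef_rot: [-0.108, 0.994, 0.0, 0.0]
ft_force: [0.3, 0.2, -0.2]
width: 0.0619
grip_force: 0.0
```

arm_command:
  moves: [0, 0, -1.5, 0, 0, 0, -3, 0, 0, 0, -3, 0, 0, 0, 0, 0, 0, 0, 0, 0]
  fingers: 85

```text
time: 17.97
ee_pos: [0.419, 0.2642, 0.0924]
eef_rot: [-0.108, 0.994, 0.001, 0.002]
ft_force: [-0.4, -0.4, -1.1]
width: 0.0737
grip_force: 0.0
```

```bash
python3 -c "
from h import *
go(.571,.0095,.09,77.6)"
```

```text
t 17.97 pos [0.419  0.2642 0.0924] yaw 102.4 turn 24.8 then shift cm [-20.32 -21.61   0.21] j7 1.16
```

arm_command:
  moves: [0, 0, 0, 6.2, 0, 0, 0, 6.2, 0, 0, 0, 6.2, 0, 0, 0, 6.2, -2.4, -2.6, 0, 0, -2.7, -2.9, 0, 0, -2.7, -2.9, 0, 0, -2.7, -2.9, 0, 0, -2.7, -2.9, 0, 0, -2.7, -2.9, 0, 0, -2.7, -2.9, 0, 0, -1.7, -1.6, 0, 0]

```text
time: 18.97
ee_pos: [0.5706, 0.0039, 0.0897]
eef_rot: [0.11, 0.994, -0.001, -0.0]
ft_force: [1.3, -0.9, 0.6]
width: 0.0741
grip_force: 0.0
```

arm_command:
  moves: [0, 0, 0, 0, 0, 0, 0, 0, 0, 0, 0, 0]

```text
time: 19.22
ee_pos: [0.5691, 0.0095, 0.0896]
eef_rot: [0.108, 0.994, -0.0, -0.001]
ft_force: [0.1, -0.1, 0.4]
width: 0.0737
grip_force: 0.0
```

```bash
python3 -c "
from h import *
go(.571,.0095,.013,77.6)
cv2.imwrite('pics/t5.png',cv2.resize(r.camera('scene')[130:300,220:480,::-1],None,fx=2.8,fy=2.8,interpolation=cv2.INTER_CUBIC))"
```

```text
t 19.22 pos [0.5691 0.0095 0.0896] yaw 77.6 turn 0.0 then shift cm [-0.2   0.04  7.66] j7 1.38
```

View pics/t5.png

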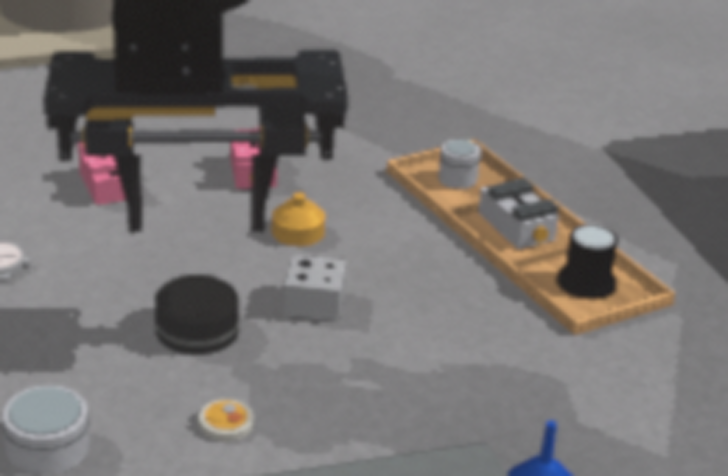

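The picture shows the small tin (460,163), holder (518,212) and loupe (590,262) upright in their compartments, with the fingers lined up on the cushion (197,312). I'll lower in two steps because clearance is 7 mm a side.

arm_command:
  moves: [-0.1, 0, 2.5, 0, 0, 0, 1.8, 0, 0, 0, 0.5, 0, 0, 0, 0, 0, 0, 0, 0, 0, 0, 0, 0, 0]

```text
time: 19.77
ee_pos: [0.5716, 0.0091, 0.0439]
eef_rot: [0.108, 0.994, 0.0, 0.001]
ft_force: [-0.7, 0.1, 1.3]
width: 0.074
grip_force: 0.0
```

```bash
python3 -c "
from h import *
go(.571,.0095,.013,77.6)"
```

```text
t 19.77 pos [0.5716 0.0091 0.0439] yaw 77.7 turn 0.1 then shift cm [0.07 0.02 3.09] j7 1.4
```

arm_command:
  moves: [0, 0, 1.2, 0, 0, 0, 1.2, 0, 0, 0, 0.7, 0, 0, 0, 0, 0, 0, 0, 0, 0]

```text
time: 20.18
ee_pos: [0.5704, 0.0085, 0.011]
eef_rot: [0.108, 0.994, -0.0, -0.001]
ft_force: [0.7, 0.6, 0.2]
width: 0.0737
grip_force: 0.0
```

arm_command:
  moves: [0, 0, 0, 0, 0, 0, 0, 0, 0, 0, 0, 0, 0, 0, 0, 0, 0, 0, 0, 0, 0, 0, 0, 0]
  fingers: 0
  squeeze: 20

```text
time: 20.68
ee_pos: [0.5713, 0.0087, 0.0121]
eef_rot: [0.108, 0.994, 0.0, 0.0]
ft_force: [-1.2, -1.1, 3.7]
width: 0.0593
grip_force: 20.0
```

arm_command:
  moves: [0, 0, -1, 0, 0, 0, -2.5, 0, 0, 0, -3, 0, 0, 0, -2.5, 0, 0, 0, 0, 0, 0, 0, 0, 0]

```text
time: 21.18
ee_pos: [0.5719, 0.0088, 0.1036]
eef_rot: [0.108, 0.994, 0.001, 0.001]
ft_force: [-0.4, -0.4, -0.7]
width: 0.0594
grip_force: 20.0
```

```bash
python3 -c "
from h import *
go(.4955,-.3035,.1,77.6)"
```

```text
t 21.18 pos [0.5719 0.0088 0.1036] yaw 77.6 turn 0.0 then shift cm [  0.75 -32.14   0.31] j7 1.38
```

arm_command:
  moves: [0, -2.1, 0, 0, 0.1, -4, 0, 0, 0.1, -4, 0, 0, 0.1, -4, 0, 0, 0.1, -4, 0, 0, 0.1, -4, 0, 0, 0.1, -4, 0, 0, 0.1, -4, 0, 0, 0, -2, 0, 0, 0, 0, 0, 0, 0, 0, 0, 0, 0, 0, 0, 0]

```text
time: 22.18
ee_pos: [0.4952, -0.3022, 0.1008]
eef_rot: [0.107, 0.994, 0.001, -0.001]
ft_force: [0.5, -0.2, -0.8]
width: 0.0593
grip_force: 20.0
```

```bash
python3 -c "
from h import *
go(.4955,-.3035,.0165,77.6)"
```

```text
t 22.18 pos [ 0.4952 -0.3022  0.1008] yaw 77.7 turn 0.1 then shift cm [-0.07 -0.13  8.43] j7 2.0
```

arm_command:
  moves: [-0.1, -0.2, 2.5, 0, 0, 0, 2.5, 0, 0, 0, 2, 0, 0, 0, 1, 0, 0, 0, 0.5, 0, 0, 0, 0, 0, 0, 0, 0, 0, 0, 0, 0, 0]

```text
time: 22.85
ee_pos: [0.4966, -0.3052, 0.0174]
eef_rot: [0.107, 0.994, -0.0, 0.001]
ft_force: [0.3, -0.9, -0.1]
width: 0.0591
grip_force: 20.0
```

```bash
python3 -c "
from h import *
go(.4955,-.3035,.0165,77.6)
cv2.imwrite('pics/t6.png',cv2.resize(r.camera('scene')[190:310,70:310,::-1],None,fx=3,fy=3,interpolation=cv2.INTER_CUBIC))"
```

```text
t 22.85 pos [ 0.4966 -0.3052  0.0174] yaw 77.7 turn 0.1 then shift cm [0.14 0.15 0.09] j7 2.05
```

View pics/t6.png

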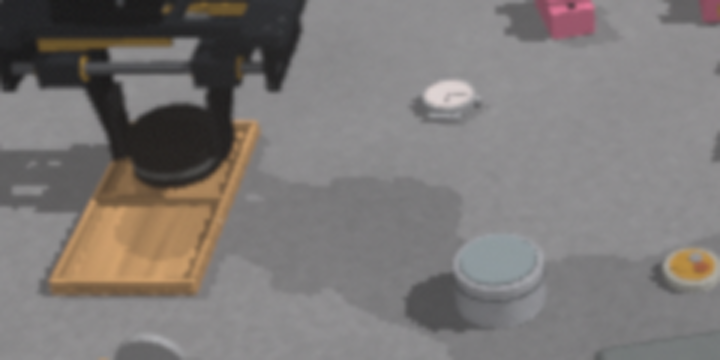

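The picture shows the cushion inside the rear compartment at (178,145), clear of the divider at (160,200). I'll release.

arm_command:
  moves: [0, 0, 0, 0, 0, 0, 0, 0, 0, 0, 0, 0, 0, 0, 0, 0]
  fingers: 90

```text
time: 23.23
ee_pos: [0.496, -0.3056, 0.0169]
eef_rot: [0.108, 0.994, 0.0, 0.0]
ft_force: [0.1, 0.4, -0.2]
width: 0.0754
grip_force: 0.0
```

arm_command:
  moves: [0, 0, -1.5, 0, 0, 0, -3, 0, 0, 0, -3, 0, 0, 0, 0, 0, 0, 0, 0, 0]

```text
time: 23.65
ee_pos: [0.4969, -0.3061, 0.0934]
eef_rot: [0.108, 0.994, -0.0, 0.002]
ft_force: [-0.5, -0.4, -0.1]
width: 0.0782
grip_force: 0.0
```

```bash
python3 -c "
from h import *
go(.6732,-.11,.09,77.6)"
```

```text
t 23.65 pos [ 0.4969 -0.3061  0.0934] yaw 77.6 turn 0.0 then shift cm [-13.    22.94   0.39] j7 2.01
```

arm_command:
  moves: [-1, 1.7, 0, 0, -1.9, 3.3, 0, 0, -1.9, 3.3, 0, 0, -1.9, 3.3, 0, 0, -1.9, 3.3, 0, 0, -1.9, 3.3, 0, 0, -1.9, 3.3, 0, 0, -0.6, 1.4, 0, 0, 0, 0, 0, 0, 0, 0, 0, 0, 0, 0, 0, 0]

```text
time: 24.57
ee_pos: [0.6707, -0.1114, 0.0908]
eef_rot: [0.109, 0.994, -0.0, -0.001]
ft_force: [-0.3, -0.4, 0.4]
width: 0.078
grip_force: 0.0
```

```bash
python3 -c "
from h import *
go(.6732,-.11,.045,77.6)"
```

```text
t 24.57 pos [ 0.6707 -0.1114  0.0908] yaw 77.5 turn -0.1 then shift cm [-0.22  0.19  4.58] j7 1.63
```

arm_command:
  moves: [-0.2, 0.1, 2.5, 0, 0, 0, 1.6, 0, 0, 0, 0.5, 0, 0, 0, 0, 0, 0, 0, 0, 0, 0, 0, 0, 0]

```text
time: 25.07
ee_pos: [0.6746, -0.11, 0.0471]
eef_rot: [0.108, 0.994, -0.0, 0.001]
ft_force: [0.0, -0.1, 0.4]
width: 0.0782
grip_force: 0.0
```

```bash
python3 -c "
from h import *
go(.6732,-.11,.013,77.6)"
```

```text
t 25.07 pos [ 0.6746 -0.11    0.0471] yaw 77.6 turn -0.0 then shift cm [ 0.14 -0.03  3.41] j7 1.64
```

arm_command:
  moves: [0.1, 0, 1.3, 0, 0, 0, 1.3, 0, 0, 0, 0.8, 0, 0, 0, 0, 0, 0, 0, 0, 0]

```text
time: 25.48
ee_pos: [0.6724, -0.1089, 0.0107]
eef_rot: [0.108, 0.994, -0.0, -0.001]
ft_force: [0.7, -0.3, 0.5]
width: 0.0784
grip_force: 0.0
```

arm_command:
  moves: [0, 0, 0, 0, 0, 0, 0, 0, 0, 0, 0, 0, 0, 0, 0, 0, 0, 0, 0, 0, 0, 0, 0, 0, 0, 0, 0, 0]
  fingers: 0
  squeeze: 20

```text
time: 26.07
ee_pos: [0.6733, -0.1091, 0.012]
eef_rot: [0.108, 0.994, 0.0, 0.0]
ft_force: [-0.4, -0.2, 2.8]
width: 0.0533
grip_force: 20.0
```

arm_command:
  moves: [0, 0, -1, 0, 0, 0, -2.5, 0, 0, 0, -3, 0, 0, 0, -2.5, 0, 0, 0, 0, 0, 0, 0, 0, 0]

```text
time: 26.57
ee_pos: [0.6741, -0.1091, 0.104]
eef_rot: [0.108, 0.994, 0.0, 0.002]
ft_force: [-0.9, -0.4, -2.0]
width: 0.0537
grip_force: 20.0
```

```bash
python3 -c "
from h import *
go(.5775,-.3215,.1,77.6)"
```

```text
t 26.57 pos [ 0.6741 -0.1091  0.104 ] yaw 77.6 turn 0.0 then shift cm [  4.88 -22.82   0.36] j7 1.63
```

arm_command:
  moves: [0.3, -1.6, 0, 0, 0.8, -3.8, 0, 0, 0.8, -3.8, 0, 0, 0.8, -3.8, 0, 0, 0.8, -3.8, 0, 0, 0.8, -3.8, 0, 0, 0.6, -2.2, 0, 0, 0, 0, 0, 0, 0, 0, 0, 0, 0, 0, 0, 0]

```text
time: 27.4
ee_pos: [0.576, -0.3204, 0.1007]
eef_rot: [0.108, 0.994, 0.001, -0.001]
ft_force: [1.0, -0.0, -0.3]
width: 0.0535
grip_force: 20.0
```

```bash
python3 -c "
from h import *
go(.5785,-.3215,.0165,77.6)"
```

```text
t 27.4 pos [ 0.576  -0.3204  0.1007] yaw 77.6 turn 0.0 then shift cm [-0.28 -0.07  8.41] j7 1.99
```

arm_command:
  moves: [-0.2, -0.1, 2.5, 0, 0, 0, 2.5, 0, 0, 0, 2, 0, 0, 0, 1, 0, 0, 0, 0.5, 0, 0, 0, 0, 0, 0, 0, 0, 0, 0, 0, 0, 0]

```text
time: 28.07
ee_pos: [0.5788, -0.3223, 0.0174]
eef_rot: [0.107, 0.994, -0.0, 0.001]
ft_force: [0.5, -0.3, -0.3]
width: 0.0536
grip_force: 20.0
```

```bash
python3 -c "
from h import *
go(.5775,-.3215,.0165,77.6)
cv2.imwrite('pics/t7.png',cv2.resize(r.camera('scene')[190:310,70:310,::-1],None,fx=3,fy=3,interpolation=cv2.INTER_CUBIC))"
```

```text
t 28.07 pos [ 0.5788 -0.3223  0.0174] yaw 77.7 turn 0.1 then shift cm [0.15 0.05 0.09] j7 2.02
```

View pics/t7.png

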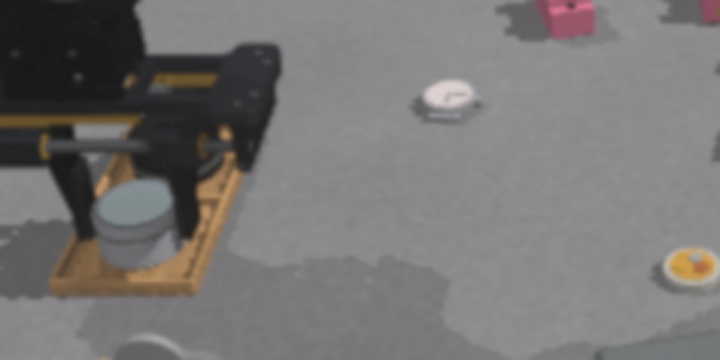

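The large tin sits inside the front compartment at (140,225), so I'll release it and retreat for a final look.

arm_command:
  moves: [0, 0, 0, 0, 0, 0, 0, 0, 0, 0, 0, 0, 0, 0, 0, 0, 0, 0, 0, 0]
  fingers: 90

```text
time: 28.53
ee_pos: [0.5782, -0.3226, 0.0168]
eef_rot: [0.108, 0.994, 0.0, 0.0]
ft_force: [-0.6, 1.0, 0.3]
width: 0.0753
grip_force: 0.0
```

arm_command:
  moves: [0, 0, -1.5, 0, 0, 0, -3, 0, 0, 0, -3, 0, 0, 0, -3, 0, 0, 0, -3, 0, 0, 4, 0, 0, 0, 4, 0, 0, 0, 4, 0, 0, 0, 4, 0, 0, 0, 4, 0, 0, 0, 4, 0, 0, 0, 0, 0, 0]

```text
time: 29.53
ee_pos: [0.6316, -0.0771, 0.1525]
eef_rot: [0.102, 0.995, 0.003, 0.0]
ft_force: [1.1, 1.6, -1.1]
width: 0.0782
grip_force: 0.0
```

arm_command:
  moves: [3, 0, 0, 0, 3, 0, 0, 0, 3, 0, 0, 0, 3, 0, 0, 0, 0, 0, 0, 0, 0, 0, 0, 0]

```text
time: 30.03
ee_pos: [0.5117, -0.0623, 0.153]
eef_rot: [0.108, 0.994, 0.001, 0.001]
ft_force: [0.7, 0.4, 0.3]
width: 0.0783
grip_force: 0.0
```

```bash
python3 -c "
from h import *
a=r.camera('top')[90:320,100:460,::-1];b=r.camera('scene')[160:310,70:480,::-1]
cv2.imwrite('pics/f1.png',cv2.resize(a,None,fx=2.2,fy=2.2,interpolation=cv2.INTER_CUBIC))
cv2.imwrite('pics/f2.png',cv2.resize(b,None,fx=1.9,fy=1.9,interpolation=cv2.INTER_CUBIC))
s=r.read_state();print(s['time'],s['ee_pos'])"
```

```text
30.1333 [ 0.51323829 -0.06269179  0.15279424]
```

View pics/f1.png

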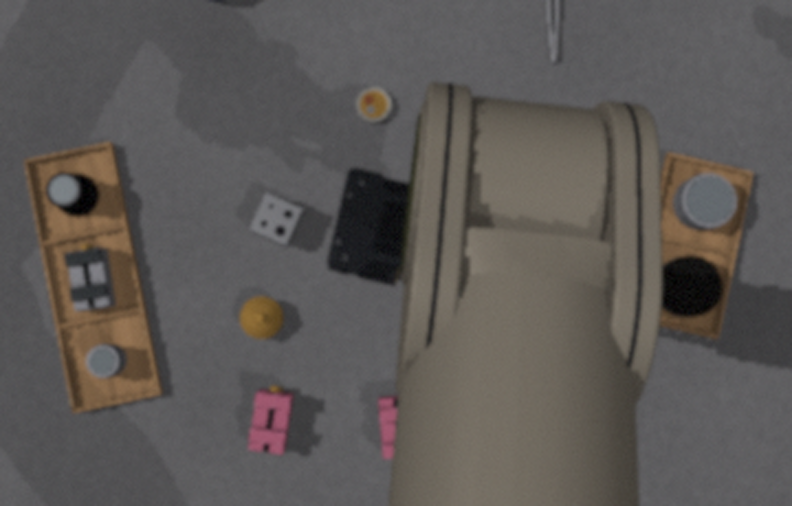

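View pics/f2.png

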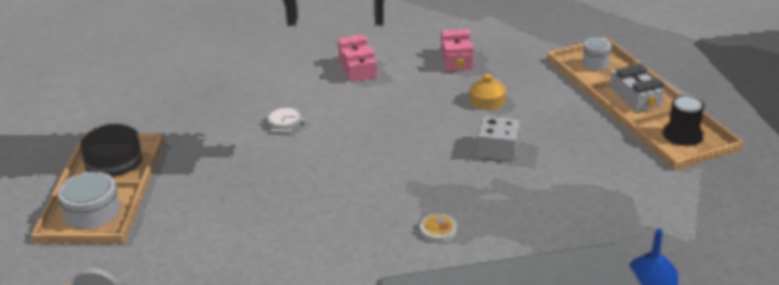

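The final pictures show all five things upright, each in its own compartment and clear of the dividers. In the top view:
- **Long tray:** loupe (70,192), holder (90,280), small tin (104,360).
- **Short tray:** large tin (709,200), cushion (690,286).

The oil pot (261,317) and block (277,217) have not moved, and nothing is touching the robot.

```bash
python3 -c "
from bench import r
print(r.close_job())"
```

```text
the job is handed in; nothing more can be done
None
```

Both kits are made up and the job is handed in at about 30 s: loupe, holder and small tin are in the long tray, cushion and large tin in the short one, with the oil pot, bench block and look-alikes left untouched.

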